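# Close up the display-case climate unit and set its vent cap

## Task

Get the display-case climate unit ready: press both green hinged covers down until they click and stay shut, then screw the knurled brass vent cap down (clockwise from above) until it bottoms out, and back it off a quarter turn so that it can breathe. Finish while still holding the cap in the gripper at that setting, and leave the other things on the table where they are.

Things in the scene. Friction and masses are not known exactly. Their poses are not given: they have to be found in the camera images.
- unit: white climate unit fixed to the table, 120 (x) x 270 (y) x 50 mm high; origin at the centre of its underside on the table, z up. In its frame: the two green covers are centred at y = -85 mm (end cover) and y = -5 mm (middle cover), the cap's axis is at x = 0, y = +90 mm. The flat deck around the cap is 50 mm above the table
- cover_end (a joint): hinge of the end (farther from the cap) green cover, rad: 0 = shut flat on the housing, grows as the cover rises; it starts open at 0.6 to 0.9 and its stiff hinge keeps it where it is left. Pushed down it moves easily until 0.12, where a nub under it meets a sprung catch (about 6 N at 45 mm from the hinge line); once pushed below 0.055 it snaps to 0 and the catch holds it. Shut means below 0.05
- cover_mid (a joint): hinge of the middle (next to the cap) green cover, rad: 0 = shut flat on the housing, grows as the cover rises; it starts open at 0.6 to 0.9 and its stiff hinge keeps it where it is left. Pushed down it moves easily until 0.12, where a nub under it meets a sprung catch (about 6 N at 45 mm from the hinge line); once pushed below 0.055 it snaps to 0 and the catch holds it. Shut means below 0.05
- cover_end_edge (a point): middle of the free edge of the end green cover, on its upper face; moves with the cover. Cover plate: 70 mm wide (unit's y), 5 mm thick, free edge 80 mm from the hinge line. Shut, its upper face is 55 mm above the table
- cover_mid_edge (a point): middle of the free edge of the middle green cover, on its upper face; moves with the cover. Cover plate: 70 mm wide (unit's y), 5 mm thick, free edge 80 mm from the hinge line. Shut, its upper face is 55 mm above the table
- cover_end_hinge (a point): middle of the hinge line of the end cover, fixed on the unit at (35, -85, 52.5) mm; the hinge line runs along the unit's y, and the shut cover reaches from it towards the unit's -x
- cover_mid_hinge (a point): middle of the hinge line of the middle cover, fixed on the unit at (35, -5, 52.5) mm; the hinge line runs along the unit's y, and the shut cover reaches from it towards the unit's -x
- vent_cap (a joint): turn of the brass cap, rad: 0 = bottomed out on its shoulder (a hard stop), grows counter-clockwise from above (unscrewing). It is already started on its thread and begins 2.3 to 4.2 above the stop; it sinks 5 mm a turn and turns against about 0.06 N m of friction, staying where it is left. A quarter turn back is 1.57
- vent_cap_grip (a point): centre of the brass vent cap, on its vertical axis half-way up: an upright knurled cylinder 44 mm across and 28 mm high with a white pointer on its top. Bottomed out, its centre is 84 mm and its underside 70 mm above the table. Grip it across its sides from above, at any yaw
- spare_cassette: spare orange cassette 66 x 52 x 12 mm lying beside the unit; origin at the centre of its underside; leave it alone
- dust_brush: dusting brush 170 mm long and under 40 mm high lying beside the unit; origin at the centre of its underside; leave it alone
- loupe: black magnifier, 42 mm across, 36 mm high; origin at the centre of its underside; leave it alone
- paper_weight: brass paper weight, 52 mm across, 38 mm high; origin at the centre of its underside; leave it alone
- paste_jar: small jar, 52 mm across, 60 mm high; origin at the centre of its underside; leave it alone
- scale_bar: black and white scale bar 160 x 30 x 5 mm, flat on the table; origin at the centre of its underside; leave it alone

How it is judged:
On the way, in this order (a step that is already met when the one before it is completed fails the run):
1. both green covers are clicked shut (below 0.05 rad) (value of joint each of cover_end, cover_mid below 0.05 rad), for 0.2 s.
2. the vent cap is bottomed out (within 0.08 rad of its stop) with both covers still shut (all of step 1 and value of joint vent_cap below 0.08 rad), for 0.1 s.
At the end, for the whole second after the job is handed in: both covers are shut (below 0.05 rad), the vent cap stands a quarter turn back from its stop (1.57 rad, give or take 0.26), still, and the gripper's fingers hold it (more than 3 N of contact, grasp point within 30 mm of the cap's centre) (all of step 1 and value of joint vent_cap between 1.3108 and 1.8308 rad and velocity of joint vent_cap between -0.1 and 0.1 rad/s and contact force between the fingers and vent_cap above 3 N and distance between the grasp point and vent_cap_grip below 0.03 m); the arm keeps its last pose, push and grip.
It fails at once if one of the loose things on the table (cassette, brush, magnifier, paper weight, jar, scale bar) is pushed more than 30 mm (distance of any of spare_cassette, dust_brush, loupe, paper_weight, paste_jar, scale_bar from where it was at the start of the episode above 0.03 m).
It also fails if it takes over 61 s, if anything falls off the work surface, if the arm or the gripper's body presses on something with over 40 N, if the wrist force passes 120 N, or if a joint passes its speed limit or range.

## Robot

A 6-joint arm with a two-finger parallel gripper is mounted at the origin on the work surface. World frame = base frame: x ahead of the robot, y to its left, z up, the work surface at z = 0. Lengths are in m, angles in rad, forces in N, time in s.
With the tool pointing down it reaches from about 0.375 to 0.925 m from the base axis. Payload 5.7 kg.
Tool frame: the origin (TCP) lies between the finger pads; the fingertips stand 14 mm ahead of it and the grasp point (between the pads) lies 5 mm behind it (bot.nose_length is the distance from the TCP to the fingertips, in m); z points along the fingers, y is the line along which they close (so a half turn about z gives the same grasp; the last joint's range is limited). The gripper opens to 85 mm and grips with 20 to 120 N. Pads are 22 mm wide; open, the fingers measure 114 mm over their backs; the gripper's body (76 mm by 85 mm) begins 54 mm behind the grasp point. The pads swing forward as they close: fully open they stand 13 mm farther back than shut.
Start: joints at [-1.424, 0.359, 1.51, -0, 1.272, -0.115], TCP at [0.155, -0.58, 0.245] pointing down, gripper open.
Joint ranges: [-2.97, 2.97], [-1.01, 2.36], [0.21, 2.38], [-0.96, 4.11], [0.2, 2.71], [-2.98, 2.98]. Speed limits (rad/s): [2.39, 2.39, 3.14, 3.14, 3.14, 3.14].

## Interface

Orientations are given as [roll, pitch, yaw] about the fixed x, y, z axes, in that order (R = Rz(yaw) Ry(pitch) Rx(roll)).
In Python, from bench import bot gives the robot as it stands.
- The arm moves only by the shell command python3 -m creep 'ROWS' [FORCE]. ROWS is JSON, a list of rows, each an object of numbers: "rx", "ry", "rz": the turn, a rotation vector about the tool's x, y, z normalised to -1 to 1, where 1 is 180 degrees; "x", "y", "z": the shift along the tool's x, y, z normalised to -1 to 1, where 1 is 0.25 m; "claw": the gripper command: -1 is fully open, 1 is shut, values between are in proportion. A call has 1 to 12 rows; each row is the pose to reach, as a shift and turn from the pose commanded when the call began, along the tool's axes at that moment, turning the shorter way round; what a row does not reach only later rows make up. A row lasts 1/10 s, in which the tool goes at most 50 mm and 8.59 degrees, less where a joint would pass 70% of its speed; a pose out of reach is approached as far as the arm can. A call with a number of a shift or a turn outside -1 to 1 is refused whole. A call with a gripper value outside its range is refused whole. The fingers move at their own pace and stop on an object; FORCE is the grip in N (left out, the last holds). Time passes only in rows, so rows that repeat a pose let the fingers close. It gives the time, the measured TCP pose, the force, the opening and the grip force at its end, in the units of the state.
- bot.observe(): the state, without advancing time (a new reading comes with each control period).
- bot.grab_frame(name): name is "scene" or "side" or "wrist"; returns (picture, depth): 480x640x3 uint8, blue, green, red; 480x640 float32, m along the optical axis (not along the pixel's ray), 0 where there is no reading.
- bot.get_calibration(name): a dict with "camera_matrix" (3x3 intrinsics, pixels), "k1" (the pictures are not rectified: a ray, as slopes to the right and down, at radius r is drawn at 1 + k1 r^2 times it, then the intrinsics apply), "extrinsics" (4x4, takes a point from camera to world coordinates). Camera axes: x right, y down, z forward; pixel columns grow to the right and rows downward; lengths in m; the calibration is good to about 2 mm. A picture is of the moment at which its call begins: read the wrist's pose just before it. get_calibration takes no time and is no camera call; for the wrist camera it gives the pose at the moment of the call.
- bot.job_done(): hands the job in; it is judged then, once.
The state is a dict: "time_s": time; "qpos": joint angles; "joint_velocities": joint speeds; "effort": joint torques, N m; "eef_pos": TCP position; "tcp_rot": TCP orientation; "contact_force": force on the tool from outside, world axes, zero at the start; "moment": the same for the moment, N m; "grip_width": finger opening in m; "finger_force": force on a finger pad.
Only numpy, scipy, OpenCV 4.12 (cv2) and the standard library are available. Lean on these libraries where they do the work, as an engineer would, in place of code of your own. Each camera call takes 0.05 s, during which the arm holds its last target. There are 200 camera calls.

## Working session

There is one attempt and no reset: what is moved stays moved. The work goes in short steps, Python scripts to look and compute and a shell command to move; the robot and the scene stay as the last step left them, time stands still between calls to the robot, and variables do not carry over. Pictures are saved under pics/ and viewed, at most 10 in all, crops included, and the job is handed in when it is done.

```bash
ls; mkdir -p pics
python3 - <<'E'
from bench import bot
import cv2,numpy as np
s=bot.observe();print(s)
for n in("scene","side"):
    p,d=bot.grab_frame(n);cv2.imwrite(f"pics/{n}0.png",p);np.save(f"pics/{n}0.npy",d)
    c=bot.get_calibration(n);print(n,c)
E
```

```text
pics
{'time_s': 0.0, 'qpos': array([-1.42407412e+00,  3.59491677e-01,  1.51145481e+00, -1.33945590e-05,
        1.27246918e+00, -1.15091456e-01]), 'joint_velocities': array([ 0.00044809, -0.00015783, -0.00044314,  0.00103131,  0.00059657,
       -0.00148953]), 'effort': array([-1.66683340e-04, -5.27621412e+01, -2.78616911e+01, -1.65506926e-04,
        1.32734090e-02, -3.33855746e-05]), 'eef_pos': array([ 0.15519628, -0.57890214,  0.24445296]), 'tcp_rot': array([-3.13978023e+00, -1.96639296e-04,  2.61817435e-01]), 'contact_force': array([ 0.03323826, -0.3137028 ,  1.23342106]), 'moment': array([-0.03127278, -0.0229082 , -0.01025473]), 'finger_force': 0.0, 'grip_width': 0.0859567601916536}
scene {'camera_matrix': array([[530.58096713,   0.        , 323.08524283],
       [  0.        , 530.58096713, 246.43325415],
       [  0.        ,   0.        ,   1.        ]]), 'k1': 0.042707141636830134, 'extrinsics': array([[-0.02877405,  0.78165239, -0.62305023,  1.28142481],
       [ 0.99956245,  0.01822685, -0.02329572,  0.03972821],
       [-0.00685292, -0.62344793, -0.78183484,  0.9928577 ],
       [ 0.        ,  0.        ,  0.        ,  1.        ]])}
side {'camera_matrix': array([[549.62773696,   0.        , 320.81677189],
       [  0.        , 549.62773696, 246.61172147],
       [  0.        ,   0.        ,   1.        ]]), 'k1': -0.0975340098122255, 'extrinsics': array([[ 0.97949845, -0.12166966,  0.16055927,  0.36610746],
       [-0.20144216, -0.58380002,  0.78651039, -0.90405165],
       [-0.00195995, -0.80272911, -0.59634062,  0.75296132],
       [ 0.        ,  0.        ,  0.        ,  1.        ]])}
```

View pics/scene0.png

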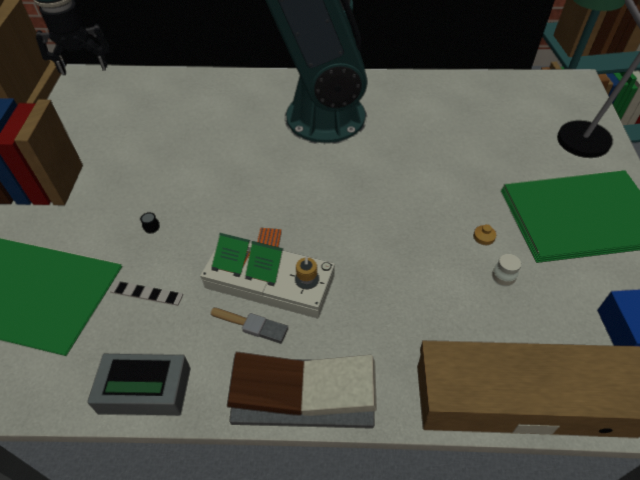

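View pics/side0.png

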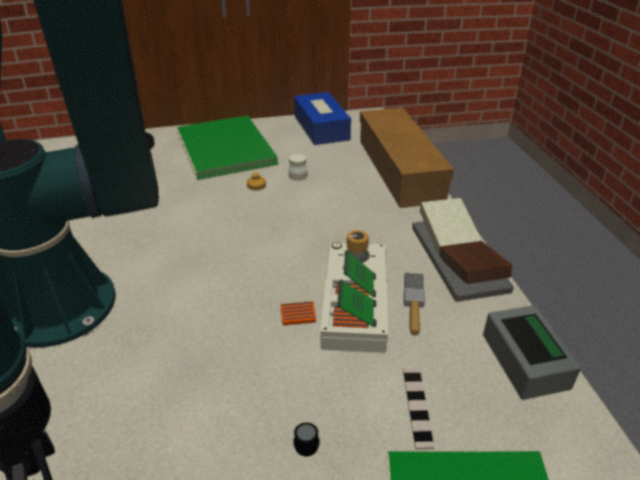

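The scene view shows the unit around (268,275) with its covers at (230,253) and (265,262) and its cap at (306,270). Both covers' free edges are raised on the robot side. The cassette is at (270,237) and the brush at (250,322).

```bash
cat > h.py <<'E'
import numpy as np,cv2
from bench import bot
def cloud(p,d,c):
    K=c["camera_matrix"];v,u=np.mgrid[0:480,0:640]
    pts=np.stack([u.ravel(),v.ravel()],1).astype(float)[:,None]
    r=np.hypot((u-K[0,2])/K[0,0],(v-K[1,2])/K[1,1])
    x=((u-K[0,2])/K[0,0]);y=((v-K[1,2])/K[1,1]);R=r.copy()
    for _ in range(10): R=r/(1+c["k1"]*R**2)
    f=1/(1+c["k1"]*R**2)
    P=np.stack([x*f*d,y*f*d,d],-1)
    E=c["extrinsics"];W=P@E[:3,:3].T+E[:3,3];W[d<=0]=np.nan
    return W
def masks(p):
    h=cv2.cvtColor(p,cv2.COLOR_BGR2HSV);H,S,V=cv2.split(h)
    return dict(green=(H>50)&(H<80)&(S>120),brass=(H>10)&(H<28)&(S>110),orange=(H<11)&(S>140),H=H,S=S,V=V)
E
python3 - <<'E'
from h import *
for n in("scene","side"):
    p=cv2.imread(f"pics/{n}0.png");d=np.load(f"pics/{n}0.npy");W=cloud(p,d,bot.get_calibration(n));m=masks(p)
    near=(abs(W[...,0]-.52)<.25)&(abs(W[...,1])<.35)
    z=W[...,2]
    tab=W[near&(z<.01)];print(n,"table z",np.median(tab[:,2]))
    top=near&(z>.045)&(z<.056)&(m["S"]<60)
    q=W[top][:,:2].astype(np.float32);print(len(q),cv2.minAreaRect(q*1000))
    for k in("green","brass","orange"):
        a=m[k]&near&(z>.004);l,lab,st,ce=cv2.connectedComponentsWithStats(a.astype(np.uint8))
        for i in range(1,l):
            if st[i,4]>60:
                w=W[lab==i];print(k,st[i],w.mean(0).round(3),w.min(0).round(3),w.max(0).round(3))
E
```

```text
scene table z 0.0006456905383568357
2886 ((597.2093505859375, -108.20674133300781), (273.67169189453125, 124.71592712402344), 74.67694091796875)
green [213 235  35  39 982] [ 0.577 -0.19   0.078] [ 0.541 -0.228  0.053] [ 0.614 -0.152  0.104]
green [ 246  243   35   40 1005] [ 0.603 -0.114  0.083] [ 0.57  -0.153  0.055] [ 0.637 -0.078  0.113]
brass [260 228  10  16  76] [ 0.468 -0.132  0.013] [ 0.443 -0.144  0.007] [ 0.496 -0.122  0.018]
brass [272 229   9  18  80] [ 0.474 -0.102  0.013] [ 0.446 -0.11   0.009] [ 0.503 -0.094  0.018]
brass [296 258  21  23 303] [ 0.632 -0.02   0.095] [ 0.603 -0.042  0.074] [0.646 0.    0.105]
brass [212 309  33  16 248] [ 0.698 -0.187  0.018] [ 0.681 -0.221  0.01 ] [ 0.716 -0.15   0.025]
side table z 0.00205043962329704
2851 ((596.6749877929688, -112.02105712890625), (275.3828430175781, 120.25335693359375), 74.25119018554688)
green [348 254  25  41 547] [ 0.602 -0.122  0.084] [ 0.573 -0.159  0.059] [ 0.635 -0.08   0.11 ]
green [341 283  33  42 805] [ 0.577 -0.197  0.079] [ 0.542 -0.236  0.056] [ 0.613 -0.156  0.104]
brass [347 230  21  23 330] [ 0.619 -0.036  0.095] [ 0.599 -0.051  0.076] [ 0.642 -0.004  0.106]
brass [410 301   9  33 260] [ 0.693 -0.195  0.02 ] [ 0.677 -0.23   0.009] [ 0.714 -0.149  0.025]
brass [282 314  34  11 103] [ 0.478 -0.15   0.011] [ 0.444 -0.154  0.004] [ 0.509 -0.139  0.018]
orange [281 302  34  23 455] [ 0.477 -0.127  0.014] [ 0.444 -0.151  0.005] [ 0.51  -0.102  0.018]
orange [334 320  30   4  76] [ 0.558 -0.205  0.045] [ 0.534 -0.216  0.041] [ 0.585 -0.194  0.049]
```

```bash
cat >> h.py <<'E'
from scipy.spatial.transform import Rotation as Ro
def go(xyz,yaw=None):
    s=bot.observe();R=Ro.from_euler('xyz',s["tcp_rot"]);d=R.inv().apply(np.array(xyz)-s["eef_pos"])/.25
    y=s["tcp_rot"][2] if yaw is None else yaw
    T=Ro.from_euler('xyz',[np.pi,0,y]);rv=(R.inv()*T).as_rotvec()/np.pi
    print("t",s["time_s"],"pos",s["eef_pos"].round(4),"rot",s["tcp_rot"].round(3),"q",s["qpos"].round(2),"F",s["contact_force"].round(1),"M",s["moment"].round(2),"-> xyz",d.round(4),"r",rv.round(4))
C=np.array([.597,-.110]);A=np.deg2rad(-15.5)
def U(x,y): return C+np.array([[np.cos(A),-np.sin(A)],[np.sin(A),np.cos(A)]])@np.array([x,y])/1000
E
python3 -m creep '[{"x":0.98,"y":-0.54,"z":0.1,"rz":-0.5,"claw":1},{"x":0.98,"y":-0.54,"z":0.1,"rz":-0.5,"claw":1},{"x":0.98,"y":-0.54,"z":0.1,"rz":-0.5,"claw":1},{"x":0.98,"y":-0.54,"z":0.1,"rz":-0.5,"claw":1},{"x":0.98,"y":-0.54,"z":0.1,"rz":-0.5,"claw":1},{"x":0.98,"y":-0.54,"z":0.1,"rz":-0.5,"claw":1},{"x":0.98,"y":-0.54,"z":0.1,"rz":-0.5,"claw":1},{"x":0.98,"y":-0.54,"z":0.1,"rz":-0.5,"claw":1},{"x":0.98,"y":-0.54,"z":0.1,"rz":-0.5,"claw":1},{"x":0.98,"y":-0.54,"z":0.1,"rz":-0.5,"claw":1},{"x":0.98,"y":-0.54,"z":0.1,"rz":-0.5,"claw":1},{"x":0.98,"y":-0.54,"z":0.1,"rz":-0.5,"claw":1}]'
python3 -c "
from h import *
go([*U(-13,-85),.20],1.835);print(bot.nose_length, U(-13,-85),U(-13,-5),U(0,90))"
```

```text
t 0.1 pos [ 0.1552 -0.579   0.2445] rot [-3.14  -0.     0.262] q [-1.42  0.36  1.51  0.    1.27 -0.12] F [-0.6  0.5  0.2] M [-0.    0.   -0.01] -> xyz [ 1.9751 -1.0877  0.1804] r [-4.000e-04 -5.000e-04 -5.008e-01]
0.014 [ 0.56175754 -0.18843449] [ 0.58313661 -0.11134405] [ 0.62105145 -0.02327326]$[0]: bad value
```

```bash
python3 -m creep '[{"x":0.98,"y":-0.54,"z":0.1,"rx":0,"ry":0,"rz":-0.5,"claw":1},{"x":0.98,"y":-0.54,"z":0.1,"rx":0,"ry":0,"rz":-0.5,"claw":1},{"x":0.98,"y":-0.54,"z":0.1,"rx":0,"ry":0,"rz":-0.5,"claw":1},{"x":0.98,"y":-0.54,"z":0.1,"rx":0,"ry":0,"rz":-0.5,"claw":1},{"x":0.98,"y":-0.54,"z":0.1,"rx":0,"ry":0,"rz":-0.5,"claw":1},{"x":0.98,"y":-0.54,"z":0.1,"rx":0,"ry":0,"rz":-0.5,"claw":1},{"x":0.98,"y":-0.54,"z":0.1,"rx":0,"ry":0,"rz":-0.5,"claw":1},{"x":0.98,"y":-0.54,"z":0.1,"rx":0,"ry":0,"rz":-0.5,"claw":1},{"x":0.98,"y":-0.54,"z":0.1,"rx":0,"ry":0,"rz":-0.5,"claw":1},{"x":0.98,"y":-0.54,"z":0.1,"rx":0,"ry":0,"rz":-0.5,"claw":1},{"x":0.98,"y":-0.54,"z":0.1,"rx":0,"ry":0,"rz":-0.5,"claw":1},{"x":0.98,"y":-0.54,"z":0.1,"rx":0,"ry":0,"rz":-0.5,"claw":1}]'
python3 -c "
from h import *
go([*U(-13,-85),.20],1.835)"
```

```text
time_s: 1.3
eef_pos: [0.3568, -0.3854, 0.2199]
tcp_rot: [-3.141, -0.001, 1.833]
contact_force: [-0.1, -0.5, -0.1]
grip_width: -0.0001
finger_force: 0.0
t 1.3 pos [ 0.3568 -0.3854  0.2199] rot [-3.141e+00 -1.000e-03  1.833e+00] q [-0.96  0.28  1.7   0.    1.16 -1.22] F [-0.1 -0.5 -0.1] M [ 0.02 -0.03 -0.02] -> xyz [0.5483 0.996  0.08  ] r [-0.0001 -0.0003 -0.0006]
```

```bash
python3 -m creep '[{"x":0.55,"y":0.996,"z":0.08,"rx":0,"ry":0,"rz":0,"claw":1},{"x":0.55,"y":0.996,"z":0.08,"rx":0,"ry":0,"rz":0,"claw":1},{"x":0.55,"y":0.996,"z":0.08,"rx":0,"ry":0,"rz":0,"claw":1},{"x":0.55,"y":0.996,"z":0.08,"rx":0,"ry":0,"rz":0,"claw":1},{"x":0.55,"y":0.996,"z":0.08,"rx":0,"ry":0,"rz":0,"claw":1},{"x":0.55,"y":0.996,"z":0.08,"rx":0,"ry":0,"rz":0,"claw":1},{"x":0.55,"y":0.996,"z":0.08,"rx":0,"ry":0,"rz":0,"claw":1},{"x":0.55,"y":0.996,"z":0.08,"rx":0,"ry":0,"rz":0,"claw":1},{"x":0.55,"y":0.996,"z":0.08,"rx":0,"ry":0,"rz":0,"claw":1}]'
python3 - <<'E'
from h import *
go([*U(-13,-85),.068],1.835)
c=bot.get_calibration("wrist");p,d=bot.grab_frame("wrist");cv2.imwrite("pics/w1.png",p);np.save("pics/w1.npy",d)
W=cloud(p,d,c);m=masks(p);z=W[...,2]
for k in("green","brass"):
    a=m[k]&(z>.03);l,lab,st,ce=cv2.connectedComponentsWithStats(a.astype(np.uint8))
    for i in range(1,l):
        if st[i,4]>300:
            w=W[lab==i];print(k,st[i],w.mean(0).round(3),w.min(0).round(3),w.max(0).round(3))
q=W[(z>.046)&(z<.054)&(m["S"]<60)][:,:2].astype(np.float32);print(len(q),cv2.minAreaRect(q*1000))
E
```

```text
time_s: 2.2
eef_pos: [0.561, -0.189, 0.2001]
tcp_rot: [-3.141, -0.0, 1.831]
contact_force: [0.0, -0.4, 0.2]
grip_width: -0.0001
finger_force: 0.0
t 2.2 pos [ 0.561  -0.189   0.2001] rot [-3.141 -0.     1.831] q [-0.44  0.39  1.58 -0.    1.17 -0.7 ] F [ 0.  -0.4  0.2] M [ 0.02  0.   -0.05] -> xyz [0.0014 0.004  0.5283] r [-0.0003 -0.0001 -0.0012]
green [ 369   70  111  135 6726] [ 0.601 -0.115  0.084] [ 0.571 -0.156  0.056] [ 0.636 -0.078  0.109]
green [ 288  188  123  108 7155] [ 0.576 -0.191  0.079] [ 0.542 -0.233  0.056] [ 0.614 -0.152  0.19 ]
brass [ 469    0   91   34 2087] [ 0.62  -0.04   0.096] [ 0.601 -0.047  0.074] [ 0.641 -0.028  0.104]
brass [359  93  32  23 325] [ 0.568 -0.101  0.043] [ 0.558 -0.107  0.04 ] [ 0.581 -0.095  0.094]
brass [349 108  34  26 387] [ 0.566 -0.112  0.043] [ 0.555 -0.118  0.039] [ 0.578 -0.106  0.107]
brass [340 121  35  27 390] [ 0.563 -0.123  0.043] [ 0.551 -0.129  0.038] [ 0.575 -0.116  0.107]
31468 ((703.6048583984375, -142.1415252685547), (265.9717102050781, 344.8919677734375), 74.22840881347656)
```

View pics/w1.png

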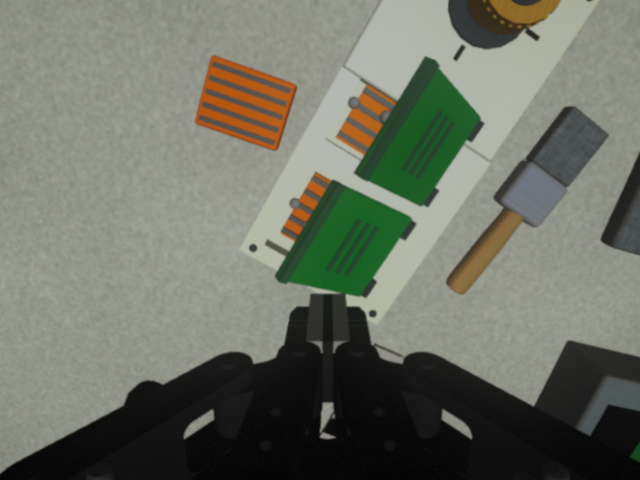

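The wrist view shows the end cover around (350,240), the middle cover around (420,135) and the cap at (505,10). They all agree with the computed frame, so I'm pressing the end cover now.

```bash
python3 -m creep '[{"x":0,"y":0.004,"z":0.2,"rx":0,"ry":0,"rz":0,"claw":1},{"x":0,"y":0.004,"z":0.32,"rx":0,"ry":0,"rz":0,"claw":1},{"x":0,"y":0.004,"z":0.36,"rx":0,"ry":0,"rz":0,"claw":1},{"x":0,"y":0.004,"z":0.4,"rx":0,"ry":0,"rz":0,"claw":1},{"x":0,"y":0.004,"z":0.44,"rx":0,"ry":0,"rz":0,"claw":1},{"x":0,"y":0.004,"z":0.47,"rx":0,"ry":0,"rz":0,"claw":1},{"x":0,"y":0.004,"z":0.49,"rx":0,"ry":0,"rz":0,"claw":1},{"x":0,"y":0.004,"z":0.51,"rx":0,"ry":0,"rz":0,"claw":1},{"x":0,"y":0.004,"z":0.52,"rx":0,"ry":0,"rz":0,"claw":1},{"x":0,"y":0.004,"z":0.53,"rx":0,"ry":0,"rz":0,"claw":1},{"x":0,"y":0.004,"z":0.53,"rx":0,"ry":0,"rz":0,"claw":1}]'
python3 -c "
from h import *
go([*U(-13,-5),.15],1.835)"
```

```text
time_s: 3.35
eef_pos: [0.5632, -0.1882, 0.0688]
tcp_rot: [3.141, 0.0, 1.833]
contact_force: [-2.6, 0.9, 7.6]
grip_width: -0.0002
finger_force: 4.0
t 3.35 pos [ 0.5632 -0.1882  0.0688] rot [3.141 0.    1.833] q [-0.44  0.55  1.69  0.    0.89 -0.7 ] F [-2.6  0.9  7.6] M [0.19 0.38 0.  ] -> xyz [ 0.2762  0.1569 -0.3247] r [ 0.0002  0.0001 -0.0007]
```

```bash
python3 -m creep '[{"x":0,"y":0,"z":0.012,"rx":0,"ry":0,"rz":0,"claw":1},{"x":0,"y":0,"z":0.012,"rx":0,"ry":0,"rz":0,"claw":1}]'; python3 -m creep '[{"x":0,"y":0,"z":-0.2,"rx":0,"ry":0,"rz":0,"claw":1},{"x":0,"y":0,"z":-0.4,"rx":0,"ry":0,"rz":0,"claw":1},{"x":0,"y":0,"z":-0.4,"rx":0,"ry":0,"rz":0,"claw":1},{"x":0.276,"y":0.157,"z":-0.4,"rx":0,"ry":0,"rz":0,"claw":1},{"x":0.276,"y":0.157,"z":-0.4,"rx":0,"ry":0,"rz":0,"claw":1},{"x":0.276,"y":0.157,"z":-0.4,"rx":0,"ry":0,"rz":0,"claw":1}]'
python3 -c "
from h import *
go([*U(-13,-5),.067],1.835)
c=bot.get_calibration('scene');p,d=bot.grab_frame('scene');W=cloud(p,d,c);g=masks(p)['green']&(abs(W[...,0]-.6)<.09)&(abs(W[...,1]+.15)<.1);n,l,st,_=cv2.connectedComponentsWithStats(g.astype(np.uint8))
for i in range(1,n):
  if st[i,4]>50: print(st[i],W[l==i].min(0).round(3),W[l==i].max(0).round(3))
"
```

```text
time_s: 3.55
eef_pos: [0.5633, -0.1882, 0.0682]
tcp_rot: [3.141, 0.001, 1.833]
contact_force: [-8.0, 2.8, 28.2]
grip_width: -0.0002
finger_force: 14.5
time_s: 4.15
eef_pos: [0.5836, -0.1081, 0.1649]
tcp_rot: [3.141, -0.001, 1.835]
contact_force: [0.1, 0.6, 0.5]
grip_width: -0.0002
finger_force: 0.0
t 4.15 pos [ 0.5836 -0.1081  0.1649] rot [ 3.141e+00 -1.000e-03  1.835e+00] q [-0.3   0.43  1.62  0.    1.1  -0.57] F [0.1 0.6 0.5] M [-0.01  0.06 -0.01] -> xyz [-0.0127 -0.0055  0.3914] r [ 0.0003 -0.0004  0.0002]
[ 213  242   68   41 1793] [ 0.526 -0.229  0.051] [ 0.635 -0.078  0.112]
```

```bash
python3 -m creep '[{"x":0,"y":0,"z":0.1,"rx":0,"ry":0,"rz":0,"claw":1},{"x":0,"y":0,"z":0.18,"rx":0,"ry":0,"rz":0,"claw":1},{"x":0,"y":0,"z":0.22,"rx":0,"ry":0,"rz":0,"claw":1},{"x":0,"y":0,"z":0.26,"rx":0,"ry":0,"rz":0,"claw":1},{"x":0,"y":0,"z":0.3,"rx":0,"ry":0,"rz":0,"claw":1},{"x":0,"y":0,"z":0.33,"rx":0,"ry":0,"rz":0,"claw":1},{"x":0,"y":0,"z":0.36,"rx":0,"ry":0,"rz":0,"claw":1},{"x":0,"y":0,"z":0.38,"rx":0,"ry":0,"rz":0,"claw":1},{"x":0,"y":0,"z":0.39,"rx":0,"ry":0,"rz":0,"claw":1},{"x":0,"y":0,"z":0.396,"rx":0,"ry":0,"rz":0,"claw":1},{"x":0,"y":0,"z":0.4,"rx":0,"ry":0,"rz":0,"claw":1},{"x":0,"y":0,"z":0.4,"rx":0,"ry":0,"rz":0,"claw":1}]'
```

```text
time_s: 5.4
eef_pos: [0.5828, -0.1114, 0.0681]
tcp_rot: [3.141, 0.001, 1.833]
contact_force: [-10.3, 2.3, 29.9]
grip_width: 0.0001
finger_force: 15.3
```

```bash
python3 -m creep '[{"x":0,"y":0,"z":-0.2,"rx":0,"ry":0,"rz":0,"claw":1},{"x":0,"y":0,"z":-0.4,"rx":0,"ry":0,"rz":0,"claw":1},{"x":0,"y":0,"z":-0.6,"rx":0,"ry":0,"rz":0,"claw":-1},{"x":0,"y":0,"z":-0.72,"rx":0,"ry":0,"rz":0,"claw":-1},{"x":0,"y":0,"z":-0.72,"rx":0,"ry":0,"rz":0,"claw":-1},{"x":0,"y":0,"z":-0.72,"rx":0,"ry":0,"rz":0,"claw":-1}]'
python3 - <<'E'
from h import *
c=bot.get_calibration("wrist");p,d=bot.grab_frame("wrist");cv2.imwrite("pics/w2.png",p)
W=cloud(p,d,c);m=masks(p);z=W[...,2]
a=m["green"]&(z>.03)&(z<.2);print("green z pct",np.nanpercentile(W[a][:,2],[1,50,99]),W[a].min(0),W[a].max(0))
near=np.hypot(W[...,0]-.621,W[...,1]+.023)<.045
print("top z",np.nanpercentile(z[near&(z>.09)],[10,50,90,99]))
t=near&(z>.094);q=W[t][:,:2].astype(np.float32);print(len(q),"circle top",cv2.minEnclosingCircle(q*1000))
t=near&m["brass"]&(z>.07);q=W[t][:,:2].astype(np.float32);print(len(q),"circle all",cv2.minEnclosingCircle(q*1000))
go([*U(0,90),.2],4.12)
E
```

```text
time_s: 6.0
eef_pos: [0.5833, -0.1115, 0.2455]
tcp_rot: [3.14, 0.001, 1.833]
contact_force: [-0.1, -0.5, -1.3]
grip_width: 0.0579
finger_force: 0.0
green z pct [0.05352673 0.05522456 0.05739936] [ 0.52487906 -0.28359365  0.0526294 ] [ 0.87465526 -0.07095897  0.06448648]
top z [0.09982616 0.10130745 0.10265073 0.10369977]
3713 circle top ((620.984619140625, -22.846288681030273), 23.090816497802734)
2332 circle all ((620.458251953125, -23.18851661682129), 22.627084732055664)
t 6.05 pos [ 0.5824 -0.1112  0.244 ] rot [-3.141e+00 -1.000e-03  1.833e+00] q [-0.31  0.35  1.53  0.    1.27 -0.57] F [-0.6 -0.1 -0.3] M [-0.01  0.01 -0.03] -> xyz [0.2996 0.2405 0.1761] r [ 1.000e-04 -4.000e-04 -7.281e-01]
```

View pics/w2.png

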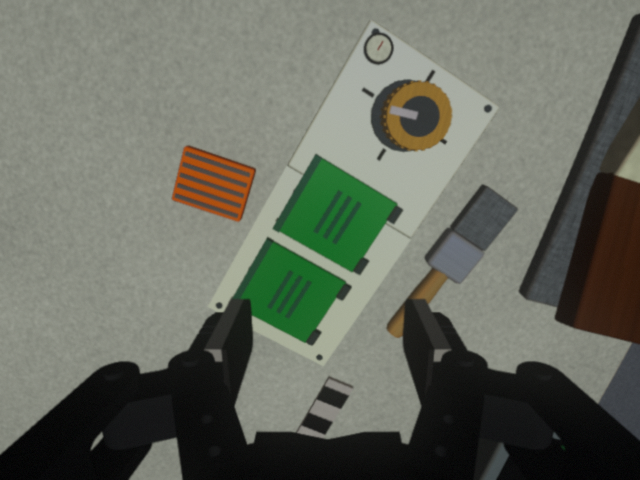

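Both covers lie flat with their upper faces at 55 mm. The cap is at about (415,115), its centre at (0.621, -0.023) and its top at about 101 mm, so it starts roughly 4 rad up.

```bash
python3 -m creep '[{"x":0.3,"y":0.24,"z":0.18,"rx":0,"ry":0,"rz":-0.728,"claw":-1},{"x":0.3,"y":0.24,"z":0.18,"rx":0,"ry":0,"rz":-0.728,"claw":-1},{"x":0.3,"y":0.24,"z":0.18,"rx":0,"ry":0,"rz":-0.728,"claw":-1},{"x":0.3,"y":0.24,"z":0.18,"rx":0,"ry":0,"rz":-0.728,"claw":-1},{"x":0.3,"y":0.24,"z":0.18,"rx":0,"ry":0,"rz":-0.728,"claw":-1},{"x":0.3,"y":0.24,"z":0.18,"rx":0,"ry":0,"rz":-0.728,"claw":-1},{"x":0.3,"y":0.24,"z":0.18,"rx":0,"ry":0,"rz":-0.728,"claw":-1},{"x":0.3,"y":0.24,"z":0.18,"rx":0,"ry":0,"rz":-0.728,"claw":-1},{"x":0.3,"y":0.24,"z":0.18,"rx":0,"ry":0,"rz":-0.728,"claw":-1},{"x":0.3,"y":0.24,"z":0.18,"rx":0,"ry":0,"rz":-0.728,"claw":-1},{"x":0.3,"y":0.24,"z":0.18,"rx":0,"ry":0,"rz":-0.728,"claw":-1},{"x":0.3,"y":0.24,"z":0.18,"rx":0,"ry":0,"rz":-0.728,"claw":-1}]'
python3 -c "
from h import *
go([.621,-.023,.2],4.12)"
```

```text
time_s: 7.25
eef_pos: [0.62, -0.0232, 0.1972]
tcp_rot: [3.139, -0.004, -2.644]
contact_force: [0.7, 0.8, -0.1]
grip_width: 0.0856
finger_force: 0.0
t 7.25 pos [ 0.62   -0.0232  0.1972] rot [ 3.139 -0.004 -2.644] q [-0.15  0.43  1.52  0.    1.2  -2.22] F [ 0.7  0.8 -0.1] M [-0.02  0.    0.01] -> xyz [-0.0039 -0.0014 -0.0113] r [ 0.0012 -0.0009 -0.1532]
```

```bash
python3 -m creep '[{"x":0,"y":0,"z":0,"rx":0,"ry":0,"rz":-0.15,"claw":-1},{"x":0,"y":0,"z":0.1,"rx":0,"ry":0,"rz":-0.15,"claw":-1},{"x":0,"y":0,"z":0.2,"rx":0,"ry":0,"rz":-0.15,"claw":-1},{"x":0,"y":0,"z":0.3,"rx":0,"ry":0,"rz":-0.15,"claw":-1},{"x":0,"y":0,"z":0.36,"rx":0,"ry":0,"rz":-0.15,"claw":-1},{"x":0,"y":0,"z":0.42,"rx":0,"ry":0,"rz":-0.15,"claw":-1},{"x":0,"y":0,"z":0.47,"rx":0,"ry":0,"rz":-0.15,"claw":-1},{"x":0,"y":0,"z":0.47,"rx":0,"ry":0,"rz":-0.15,"claw":-1}]'
python3 -c "
from h import *
go([.621,-.023,.081],4.12)"
```

```text
time_s: 8.05
eef_pos: [0.6197, -0.0231, 0.0797]
tcp_rot: [3.137, -0.002, -2.179]
contact_force: [0.2, -0.3, 0.1]
grip_width: 0.0855
finger_force: 0.0
t 8.05 pos [ 0.6197 -0.0231  0.0797] rot [ 3.137e+00 -2.000e-03 -2.179e+00] q [-0.15  0.57  1.62  0.    0.96 -2.68] F [ 0.2 -0.3  0.1] M [0.06 0.   0.04] -> xyz [-0.0035 -0.0041 -0.0052] r [ 0.0013 -0.0006 -0.0052]
```

```bash
python3 -m creep '[{"x":-0.003,"y":-0.004,"z":0,"rx":0,"ry":0,"rz":0,"claw":0},{"x":-0.003,"y":-0.004,"z":0,"rx":0,"ry":0,"rz":0,"claw":1},{"x":-0.003,"y":-0.004,"z":0,"rx":0,"ry":0,"rz":0,"claw":1},{"x":-0.003,"y":-0.004,"z":0,"rx":0,"ry":0,"rz":0,"claw":1},{"x":-0.003,"y":-0.004,"z":0,"rx":0,"ry":0,"rz":0,"claw":1},{"x":-0.003,"y":-0.004,"z":0,"rx":0,"ry":0,"rz":0,"claw":1},{"x":-0.003,"y":-0.004,"z":0,"rx":0,"ry":0,"rz":0,"claw":1}]' 50
python3 -c "
from h import *
go([.621,-.023,.081],4.12)"
```

```text
time_s: 8.75
eef_pos: [0.6228, -0.023, 0.0837]
tcp_rot: [-3.141, 0.001, -2.179]
contact_force: [-1.2, 1.2, 5.9]
grip_width: 0.0428
finger_force: 49.8
t 8.75 pos [ 0.6228 -0.023   0.0837] rot [-3.141e+00  1.000e-03 -2.179e+00] q [-0.15  0.57  1.61  0.    0.96 -2.68] F [-1.2  1.2  5.9] M [ 0.28  0.36 -0.07] -> xyz [0.0043 0.0058 0.011 ] r [-0.0001  0.0003 -0.0052]
```

```bash
python3 -m creep '[{"x":0,"y":0,"z":0,"rx":0,"ry":0,"rz":0.04,"claw":1},{"x":0,"y":0,"z":0.001,"rx":0,"ry":0,"rz":0.08,"claw":1},{"x":0,"y":0,"z":0.001,"rx":0,"ry":0,"rz":0.12,"claw":1},{"x":0,"y":0,"z":0.002,"rx":0,"ry":0,"rz":0.16,"claw":1},{"x":0,"y":0,"z":0.002,"rx":0,"ry":0,"rz":0.2,"claw":1},{"x":0,"y":0,"z":0.003,"rx":0,"ry":0,"rz":0.24,"claw":1},{"x":0,"y":0,"z":0.003,"rx":0,"ry":0,"rz":0.28,"claw":1},{"x":0,"y":0,"z":0.004,"rx":0,"ry":0,"rz":0.32,"claw":1},{"x":0,"y":0,"z":0.004,"rx":0,"ry":0,"rz":0.36,"claw":1},{"x":0,"y":0,"z":0.005,"rx":0,"ry":0,"rz":0.4,"claw":1},{"x":0,"y":0,"z":0.005,"rx":0,"ry":0,"rz":0.44,"claw":1},{"x":0,"y":0,"z":0.006,"rx":0,"ry":0,"rz":0.48,"claw":1}]'
python3 - <<'E'
from h import *
go([.621,-.023,.081],4.12)
p,d=bot.grab_frame("wrist");cv2.imwrite("pics/w3.png",p)
E
```

```text
time_s: 9.95
eef_pos: [0.6231, -0.0243, 0.0825]
tcp_rot: [-3.141, 0.002, 2.591]
contact_force: [-2.8, -3.6, 8.0]
grip_width: 0.0426
finger_force: 50.0
t 9.95 pos [ 0.6231 -0.0243  0.0825] rot [-3.141e+00  2.000e-03  2.591e+00] q [-0.15  0.57  1.61 -0.    0.96 -1.17] F [-2.8 -3.6  8. ] M [-0.55  0.54  0.04] -> xyz [0.0097 0.0001 0.0058] r [-6.000e-04  3.000e-04 -4.866e-01]
```

View pics/w3.png

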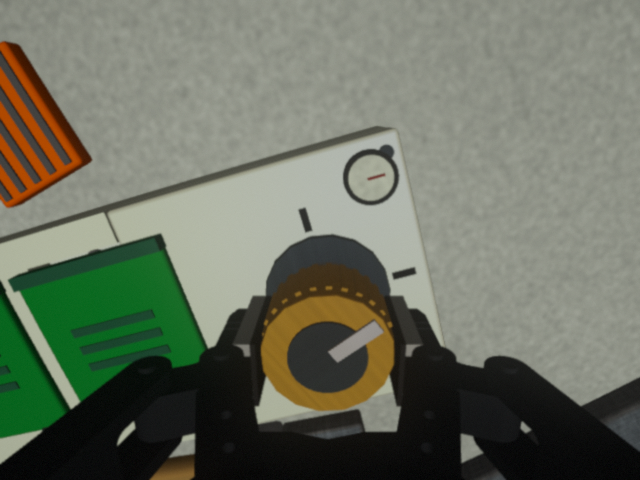

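The cap sits centred between the fingers, with its pointer at (358,342). It has turned about 90° with the tool, so there's no slip.

```bash
for i in 1; do python3 -m creep '[{"x":0,"y":0,"z":0.001,"rx":0,"ry":0,"rz":0.04,"claw":1},{"x":0,"y":0,"z":0.001,"rx":0,"ry":0,"rz":0.08,"claw":1},{"x":0,"y":0,"z":0.001,"rx":0,"ry":0,"rz":0.12,"claw":1},{"x":0,"y":0,"z":0.002,"rx":0,"ry":0,"rz":0.16,"claw":1},{"x":0,"y":0,"z":0.002,"rx":0,"ry":0,"rz":0.2,"claw":1},{"x":0,"y":0,"z":0.003,"rx":0,"ry":0,"rz":0.24,"claw":1}]'; done
python3 -c "
from h import *
go([.621,-.023,.081],4.12)"; python3 -m creep '[{"x":0,"y":0,"z":0.001,"rx":0,"ry":0,"rz":0.04,"claw":1},{"x":0,"y":0,"z":0.001,"rx":0,"ry":0,"rz":0.08,"claw":1},{"x":0,"y":0,"z":0.001,"rx":0,"ry":0,"rz":0.12,"claw":1},{"x":0,"y":0,"z":0.002,"rx":0,"ry":0,"rz":0.16,"claw":1}]'
python3 -c "
from h import *
go([.621,-.023,.081],4.12)"
```

```text
time_s: 10.6
eef_pos: [0.6224, -0.0247, 0.0818]
tcp_rot: [-3.141, 0.002, 1.837]
contact_force: [-5.1, -5.0, 9.5]
grip_width: 0.0429
finger_force: 50.2
t 10.6 pos [ 0.6224 -0.0247  0.0818] rot [-3.141e+00  2.000e-03  1.837e+00] q [-0.15  0.57  1.62 -0.    0.96 -0.41] F [-5.1 -5.   9.5] M [-0.73  0.9   0.03] -> xyz [ 0.008  -0.0038  0.0032] r [-8.000e-04  2.000e-04 -7.266e-01]
time_s: 11.0
eef_pos: [0.6219, -0.0247, 0.0813]
tcp_rot: [-3.141, 0.002, 1.335]
contact_force: [-6.5, -4.7, 11.4]
grip_width: 0.043
finger_force: 50.3
t 11.0 pos [ 0.6219 -0.0247  0.0813] rot [-3.141e+00  2.000e-03  1.335e+00] q [-0.15  0.57  1.62 -0.    0.96  0.09] F [-6.5 -4.7 11.4] M [-0.75  1.13  0.07] -> xyz [ 0.0056 -0.0052  0.0012] r [-0.001   0.     -0.8866]
```

```bash
python3 -m creep '[{"x":0,"y":0,"z":0,"rx":0,"ry":0,"rz":0.04,"claw":1},{"x":0,"y":0,"z":0.001,"rx":0,"ry":0,"rz":0.08,"claw":1},{"x":0,"y":0,"z":0.001,"rx":0,"ry":0,"rz":0.12,"claw":1}]'
python3 -c "
from h import *
go([.621,-.023,.081],4.12)"; python3 -m creep '[{"x":0,"y":0,"z":0,"rx":0,"ry":0,"rz":0.04,"claw":1},{"x":0,"y":0,"z":0.001,"rx":0,"ry":0,"rz":0.08,"claw":1}]'
python3 -c "
from h import *
go([.621,-.023,.081],4.12)"
```

```text
time_s: 11.3
eef_pos: [0.6216, -0.0245, 0.081]
tcp_rot: [-3.141, 0.002, 0.958]
contact_force: [-6.8, -4.0, 10.6]
grip_width: 0.0425
finger_force: 50.3
t 11.3 pos [ 0.6216 -0.0245  0.081 ] rot [-3.141e+00  2.000e-03  9.580e-01] q [-0.15  0.57  1.62 -0.    0.96  0.47] F [-6.8 -4.  10.6] M [-0.59  1.11  0.08] -> xyz [ 0.0035 -0.0054  0.0002] r [1.100e-03 1.000e-04 9.934e-01]
time_s: 11.5
eef_pos: [0.6214, -0.0243, 0.0808]
tcp_rot: [3.142, 0.002, 0.706]
contact_force: [-6.1, -3.2, 12.3]
grip_width: 0.0427
finger_force: 50.4
t 11.5 pos [ 0.6214 -0.0243  0.0808] rot [3.142e+00 2.000e-03 7.060e-01] q [-0.15  0.57  1.62 -0.    0.96  0.72] F [-6.1 -3.2 12.3] M [-0.44  1.17  0.07] -> xyz [ 0.0021 -0.0051 -0.0009] r [1.000e-03 1.000e-04 9.134e-01]
```

3.4 rad turned so far and no stop yet.

```bash
python3 -m creep '[{"x":0,"y":0,"z":0,"rx":0,"ry":0,"rz":0.04,"claw":1},{"x":0,"y":0,"z":0.001,"rx":0,"ry":0,"rz":0.08,"claw":1}]'
python3 -c "
from h import *
go([.621,-.023,.081],4.12)"; python3 -m creep '[{"x":0,"y":0,"z":0,"rx":0,"ry":0,"rz":0.04,"claw":1},{"x":0,"y":0,"z":0.001,"rx":0,"ry":0,"rz":0.08,"claw":1}]'
python3 -c "
from h import *
go([.621,-.023,.081],4.12)"
```

```text
time_s: 11.7
eef_pos: [0.6226, -0.0236, 0.0807]
tcp_rot: [3.14, -0.0, 0.457]
contact_force: [1.6, 4.2, 7.7]
grip_width: 0.0425
finger_force: 50.5
t 11.7 pos [ 0.6226 -0.0236  0.0807] rot [ 3.14  -0.     0.457] q [-0.15  0.57  1.62 -0.    0.95  0.97] F [1.6 4.2 7.7] M [ 0.74 -0.34  1.42] -> xyz [-0.0046 -0.005  -0.0014] r [ 0.000e+00 -5.000e-04  8.341e-01]
time_s: 11.9
eef_pos: [0.6244, -0.0233, 0.0806]
tcp_rot: [3.14, -0.004, 0.206]
contact_force: [-4.3, 0.3, 7.6]
grip_width: 0.0427
finger_force: 50.6
t 11.9 pos [ 0.6244 -0.0233  0.0806] rot [ 3.14  -0.004  0.206] q [-0.15  0.57  1.61 -0.    0.95  1.22] F [-4.3  0.3  7.6] M [0.03 1.17 1.39] -> xyz [-0.0131 -0.0041 -0.0017] r [-0.0011 -0.0013  0.7543]
```

The moment jumped to 1.4 N m and stays there, so the cap is against its stop and the pads are slipping. I'll measure the pointer angle here as the reference.

```bash
cat >> h.py <<'E'
def pointer(name):
    go([.621,-.023,.081],.206)
    c=bot.get_calibration("wrist");p,d=bot.grab_frame("wrist");cv2.imwrite(f"pics/{name}.png",p)
    W=cloud(p,d,c);m=masks(p);z=W[...,2]
    top=(np.hypot(W[...,0]-.622,W[...,1]+.023)<.03)&(z>.09)&(z<.108)
    b=W[top&m["brass"]&(z>.095)][:,:2].astype(np.float32);ce=cv2.minEnclosingCircle(b*1000)
    a=top&(m["S"]<60)&(m["V"]>110);n,l,st,cc=cv2.connectedComponentsWithStats(a.astype(np.uint8))
    for i in range(1,n):
        if st[i,4]>80:
            w=W[l==i][:,:2];v=w.mean(0)-np.array(ce[0])/1000;e=np.linalg.svd(w-w.mean(0),full_matrices=False)[2][0];e=e*np.sign(e@v)
            print("blob",st[i],cc[i].round(),"centre",ce,"off",v.round(4),"angle",np.arctan2(v[1],v[0]).round(3),"axis",np.arctan2(e[1],e[0]).round(3))
    print("top z",np.nanmedian(W[top&(z>.095)][:,2]))
E
python3 -c "
from h import *
pointer('w4')"
```

```text
t 11.9 pos [ 0.6244 -0.0233  0.0806] rot [ 3.14  -0.004  0.206] q [-0.15  0.57  1.61 -0.    0.95  1.22] F [-4.3  0.3  7.6] M [0.03 1.17 1.39] -> xyz [-0.0131 -0.0041 -0.0017] r [ 0.0006 -0.0012  0.0001]
blob [325 318  41  50 803] [345. 343.] centre ((621.5941162109375, -22.877012252807617), 23.171396255493164) off [ 0.0102 -0.0036] angle -0.337 axis -0.296
top z 0.0985344496294295
```

View pics/w4.png

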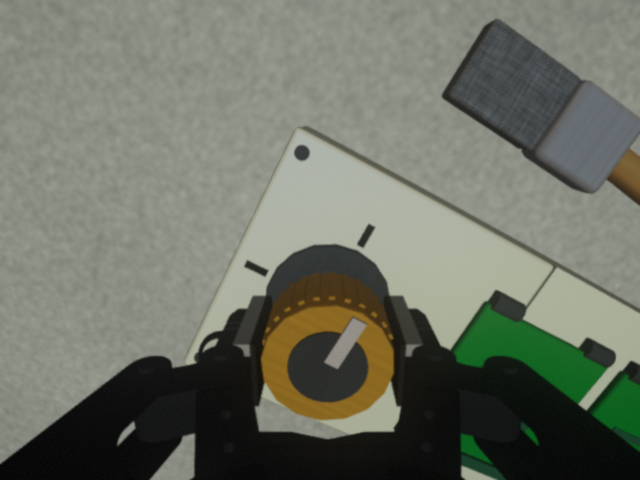

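The pointer at (345,343) lies along the unit's +x tick (-0.296 rad) and the cap top is at 98.5 mm, so it is bottomed out. Backing off a quarter turn now.

```bash
python3 -m creep '[{"x":-0.004,"y":-0.002,"z":0,"rx":0,"ry":0,"rz":-0.04,"claw":1},{"x":-0.004,"y":-0.002,"z":0,"rx":0,"ry":0,"rz":-0.08,"claw":1},{"x":-0.004,"y":-0.002,"z":0,"rx":0,"ry":0,"rz":-0.12,"claw":1},{"x":-0.004,"y":-0.002,"z":-0.001,"rx":0,"ry":0,"rz":-0.16,"claw":1},{"x":-0.004,"y":-0.002,"z":-0.001,"rx":0,"ry":0,"rz":-0.2,"claw":1},{"x":-0.004,"y":-0.002,"z":-0.002,"rx":0,"ry":0,"rz":-0.24,"claw":1},{"x":-0.004,"y":-0.002,"z":-0.002,"rx":0,"ry":0,"rz":-0.28,"claw":1},{"x":-0.004,"y":-0.002,"z":-0.003,"rx":0,"ry":0,"rz":-0.32,"claw":1},{"x":-0.004,"y":-0.002,"z":-0.003,"rx":0,"ry":0,"rz":-0.36,"claw":1},{"x":-0.004,"y":-0.002,"z":-0.004,"rx":0,"ry":0,"rz":-0.4,"claw":1},{"x":-0.004,"y":-0.002,"z":-0.004,"rx":0,"ry":0,"rz":-0.44,"claw":1},{"x":-0.004,"y":-0.002,"z":-0.005,"rx":0,"ry":0,"rz":-0.48,"claw":1}]'
python3 -m creep '[{"x":0,"y":0,"z":0,"rx":0,"ry":0,"rz":0,"claw":1}]'
python3 -c "
from h import *
pointer('w5')"
```

```text
time_s: 13.15
eef_pos: [0.6219, -0.0217, 0.0817]
tcp_rot: [3.14, -0.002, 1.721]
contact_force: [-2.9, 4.5, 8.4]
grip_width: 0.043
finger_force: 50.7
time_s: 13.25
eef_pos: [0.6219, -0.0218, 0.0816]
tcp_rot: [3.14, -0.002, 1.72]
contact_force: [-2.8, 5.1, 8.5]
grip_width: 0.043
finger_force: 50.8
t 13.25 pos [ 0.6219 -0.0218  0.0816] rot [ 3.14e+00 -2.00e-03  1.72e+00] q [-0.15  0.57  1.62  0.    0.96 -0.3 ] F [-2.8  5.1  8.5] M [0.86 0.45 0.05] -> xyz [-0.0044 -0.0042  0.0025] r [-0.     -0.0008  0.4818]
blob [325 318  43  50 795] [346. 342.] centre ((620.9076538085938, -22.53680992126465), 22.995336532592773) off [0.0044 0.0098] angle 1.153 axis 1.184
top z 0.09954844902796003
```

```bash
python3 -m creep '[{"x":0,"y":0,"z":0,"rx":0,"ry":0,"rz":-0.015,"claw":1},{"x":0,"y":0,"z":0,"rx":0,"ry":0,"rz":-0.032,"claw":1},{"x":0,"y":0,"z":0,"rx":0,"ry":0,"rz":-0.032,"claw":1},{"x":0,"y":0,"z":0,"rx":0,"ry":0,"rz":-0.032,"claw":1},{"x":0,"y":0,"z":0,"rx":0,"ry":0,"rz":-0.032,"claw":1}]'
python3 - <<'E'
from h import *
pointer('w6')
p,d=bot.grab_frame('scene');W=cloud(p,d,bot.get_calibration('scene'))
g=masks(p)['green']&(abs(W[...,0]-.6)<.09)&(abs(W[...,1]+.15)<.1);print("cover z",np.nanpercentile(W[g][:,2],[1,50,99]))
E
```

```text
time_s: 13.8
eef_pos: [0.6217, -0.0218, 0.0817]
tcp_rot: [3.14, -0.001, 1.817]
contact_force: [-3.5, 5.7, 9.0]
grip_width: 0.0428
finger_force: 50.9
t 13.8 pos [ 0.6217 -0.0218  0.0817] rot [ 3.140e+00 -1.000e-03  1.817e+00] q [-0.15  0.57  1.62  0.    0.96 -0.39] F [-3.5  5.7  9. ] M [0.81 0.51 0.04] -> xyz [-0.0041 -0.0039  0.0027] r [-0.     -0.0007  0.5127]
blob [325 318  43  50 792] [346. 343.] centre ((620.83984375, -22.534170150756836), 22.990345001220703) off [0.0034 0.0102] angle 1.248 axis 1.278
top z 0.09960128269003252
cover z [0.0515383  0.05566669 0.06010401]
```

Measured back-off is 1.57 rad, the covers are still flat and the cap is held with 51 N.

```bash
python3 -c "
from bench import bot
print(bot.job_done())"
```

```text
the job is handed in; nothing more can be done
None
```

The job is handed in, with no verdict returned: both covers measured shut, and the vent cap was bottomed out, backed off about 1.57 rad and is still held in the gripper at about 51 N.

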